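# Fit a door's lever handle, then find and hold out the case of fixings

### The arm

A 7-joint arm with a two-finger parallel gripper is mounted at the origin on the work surface. World frame = base frame: x ahead of the robot, y to its left, z up, the work surface at z = 0. Lengths are in m, angles in rad, forces in N, time in s.
With the tool pointing down it reaches from about 0.35 to 0.9 m from the base axis. Payload 8.1 kg.
Tool frame: the origin (TCP) lies between the finger pads; the fingertips stand 22 mm ahead of it and the grasp point (between the pads) lies 3 mm ahead of it (arm.tip_reach is the distance from the TCP to the fingertips, in m); z points along the fingers, y is the line along which they close (so a half turn about z gives the same grasp; the last joint's range is limited). The gripper opens to 92 mm and grips with 3 to 60 N. Pads are 19 mm wide; open, the fingers measure 130 mm over their backs; the gripper's body (75 mm by 190 mm) begins 47 mm behind the grasp point.
Start: joints at [-1.268, 0.434, 0.025, 1.573, -0.012, 1.134, -0.075], TCP at [0.247, 0.574, 0.249] pointing down, gripper open.
Joint ranges: [-2.62, 2.62], [-0.44, 2.09], [-1.27, 1.32], [0.08, 2.57], [-1.32, 4.46], [0.12, 2], [-2.74, 2.74]. Speed limits (rad/s): [2.22, 2.22, 3.01, 3.01, 3.14, 3.14, 3.14].

### API

Orientations are given as a rotation vector (axis times angle).
In Python, from cell import telemetry, vision, job, arm gives the robot as it stands. The module is installed in compiled form; this text tells all that it offers.
- The arm moves only by the shell command python3 -m creep 'ROWS' [FORCE]. ROWS is text: rows parted by semicolons, each of 7 numbers parted by spaces: the finger opening in cm, from 0 to 9.18, then the shift along the tool's x, y, z in cm, then the turn, a rotation vector about the tool's x, y, z in degrees. A call has 1 to 5 rows; each row is the pose to reach, as a shift and turn from the pose commanded when the call began, along the tool's axes at that moment; what a row does not reach only later rows make up. A row lasts 1/8 s, in which the tool goes at most 62.5 mm and 10.7 degrees, less where a joint would pass 70% of its speed; a pose out of reach is approached as far as the arm can. A call with a gripper value outside its range is refused whole. The fingers move at their own pace and stop on an object; FORCE is the grip in N (left out, the last holds). Time passes only in rows, so rows that repeat a pose let the fingers close. It gives the time, the measured TCP pose, the force, the opening and the grip force at its end, in the units of the state.
- telemetry.observe(): the state, without advancing time (a new reading comes with each control period).
- vision.get_image(name): name is "scene" or "side" or "wrist"; returns the picture (480x640x3 uint8, red, green, blue); there is no depth.
- vision.camera_info(name): a dict with "fov_y" (degrees; the focal length in pixels is half the picture's height over the tangent of half this angle, whatever the lens; pixels are square), "cx", "cy" (the principal point, pixels), "dist_coeffs" ([k1, k2, p1, p2, k3] as OpenCV has them; the pictures are not rectified), "extrinsics" (4x4, takes a point from camera to world coordinates). Camera axes: x right, y down, z forward; pixel columns grow to the right and rows downward; lengths in m; the calibration is good to about 2 mm. A picture is of the moment at which its call begins: read the wrist's pose just before it. camera_info takes no time and is no camera call; for the wrist camera it gives the pose at the moment of the call.
- job.sign_off(): hands the job in; it is judged then, once.
The state is a dict: "clock": time; "joints": joint angles; "dq": joint speeds; "joint_efforts": joint torques, N m; "position": TCP position; "ee_rot": TCP orientation; "force": force on the tool from outside, world axes, zero at the start; "ft_torque": the same for the moment, N m; "width": opening from 0.0 (shut) to 1.0 (fully open); "gripper_force": force on a finger pad.
Only numpy, scipy, OpenCV 4.12 (cv2) and the standard library are available. Lean on these libraries where they do the work, as an engineer would, in place of code of your own. Each camera call takes 0.05 s, during which the arm holds its last target. There are 200 camera calls.

### The job

Put the lever handle on the door: slide its square bore down over the square spindle until the rose sits flat on the door, with the lever pointing across the panel towards the hinges, and let go. Then shake the sealed orange cases end to end, one by one, setting the silent ones back down flat on the bench, until one rattles - that one has the handle's fixings - and hold it out level over the middle of the door's panel, about 20 cm above the bench, for the fitter on the other side; finish while still holding it there. Leave everything else on the bench where it lies.

Things in the scene. Friction and masses are not known exactly. Their poses are not given: they have to be found in the camera images.
- door: dark wood panelled cupboard door lying face up, fixed; 250 (its x) x 340 (its y) x 32 thick; origin at the centre of its underside, z up, +x towards the brass hinges on its far long edge; latch stile, 60 wide, along the -x edge. The recessed panel, 130 (x) x 200 (y), is centred on the origin
- spindle_foot (a point): on the face of the latch stile (32 mm above the bench), at the axis of the upright square steel spindle; axes as the door's. The spindle is 10 x 10 mm, sides along the door's x and y, and rises 38 mm above this point, its top 4 mm stepped down to 6.5 mm. It is sprung: turns up to 0.7 rad either way (0.6 N m per rad) and comes back
- lever_handle: satin lever handle, 0.3 kg, standing on its square rose (52 x 52 x 10 mm); origin centre of the rose's underside, z up. Square neck 22 x 22 up to z = 44, then the lever bar: 22 wide (y), z 44 to 56, x -11 to 115. Square bore 11.4 wide, sides along x and y, open below, 44 deep, 2 mm chamfer. Grip it across y at neck and bar; centre of mass near x = 12
- lever_tip (a point): outer end of the lever: 109 mm along +x from the handle's axis, 50 mm above the rose's underside; the tip turns down 20 mm below the bar
- case_1: one of three identical sealed orange cases (black seam and latches), standing flat in a row; rigid, 108 long (its x) x 62 wide (its y) x 54 high, about 0.31 kg; origin at the centre of its underside, z up. In one of the three, a different one each time, a loose 0.16 kg piece ('fixings', 'fixings_c0' in the rules; never seen) rolls some 64 mm along x and 15 along y and knocks on the walls
- case_2: second of the three orange cases, same size, origin and axes as case_1. In the two silent cases the contents, also 0.16 kg, are packed solid in the middle and cannot move; the empty cases' weights differ by up to 5 %, so neither look nor weight tells which one rattles
- case_3: third of the three orange cases, same size, origin and axes as case_1. Shaken to and fro, the loose piece bounces end to end. Tilted lengthways past 0.12 rad it rolls to the low end in under 0.4 s and stays there, which shifts the wrist's moment about the case's y by 0.05 N m towards that end, against a silent case held alike
- hammer: hammer lying on the bench, to be left alone; origin under its middle
- screwdriver: screwdriver lying on the bench near the robot, to be left alone
- tape_measure: yellow and black tape measure, 75 x 42 x 70 high, to be left alone; origin centre of underside
- offcut: light wooden offcut, 70 x 63 x 38 high, to be left alone; origin centre of underside
- glue: white glue bottle with an orange cap, 60 across and 190 high, to be left alone; origin centre of underside
- square: try square, wooden stock 115 mm and steel blade 150 mm, lying flat, to be left alone
Things that resemble listed ones, but are neither listed nor needed, are in the scene too. Leave any blue or red look-alike of the case_3 alone.

How it is judged:
On the way, in this order (a step that is already met when the one before it is completed fails the run):
1. the handle sits flat on the door on its spindle, lever towards the hinges, and is let go (horizontal distance between lever_handle and spindle_foot below 0.004 m and z of lever_handle in the frame of spindle_foot below 0.004 m and angle between lever_handle's own z axis and vertical below 0.08 rad and angle between the x axis of lever_handle and the x axis of door, either way round below 0.2 rad and x of lever_tip in the frame of spindle_foot above 0.05 m and contact force between the fingers and lever_handle below 0.1 N), for 0.2 s.
2. the rattling case is shaken: its loose piece runs about (over 0.1 m/s) while the case itself, held off the bench, is nearly still (turning point of a shake or a tilt) (linear speed of fixings above 0.1 m/s and ((distance between fixings_c0 and case_1 below 0.05 m and height (world z) of case_1 above 0.02 m and contact force between the fingers and case_1 above 2 N and linear speed of case_1 below 0.08 m/s) or (distance between fixings_c0 and case_2 below 0.05 m and height (world z) of case_2 above 0.02 m and contact force between the fingers and case_2 above 2 N and linear speed of case_2 below 0.08 m/s) or (distance between fixings_c0 and case_3 below 0.05 m and height (world z) of case_3 above 0.02 m and contact force between the fingers and case_3 above 2 N and linear speed of case_3 below 0.08 m/s))).
At the end, for the whole second after the job is handed in: handle down on its spindle (rose within 4 mm of face and axis, lever within 0.2 rad of straight across, to the hinges); rattling case gripped, still, level within 0.2 rad, its middle over the panel, underside 14 to 32 cm up, touching nothing else; the other two flat on the bench (horizontal distance between lever_handle and spindle_foot below 0.004 m and z of lever_handle in the frame of spindle_foot below 0.004 m and angle between lever_handle's own z axis and vertical below 0.08 rad and angle between the x axis of lever_handle and the x axis of door, either way round below 0.2 rad and x of lever_tip in the frame of spindle_foot above 0.05 m and ((distance between fixings_c0 and case_1 below 0.05 m and height (world z) of case_1 between 0.14 and 0.32 m and angle between case_1's own z axis and vertical below 0.2 rad and x of case_1 in the frame of door between -0.065 and 0.065 m and y of case_1 in the frame of door between -0.1 and 0.1 m and contact force between the fingers and case_1 above 2 N and linear speed of case_1 below 0.05 m/s and contact force between case_1 and lever_handle below 0.1 N and contact force between case_1 and door below 0.1 N and height (world z) of each of case_2, case_3 below 0.006 m and angle between each of case_2, case_3's own z axis and vertical below 0.1 rad and linear speed of each of case_2, case_3 below 0.03 m/s and contact force between each of the fingers, case_1 and case_2 below 0.1 N and contact force between each of the fingers, case_1 and case_3 below 0.1 N) or (distance between fixings_c0 and case_2 below 0.05 m and height (world z) of case_2 between 0.14 and 0.32 m and angle between case_2's own z axis and vertical below 0.2 rad and x of case_2 in the frame of door between -0.065 and 0.065 m and y of case_2 in the frame of door between -0.1 and 0.1 m and contact force between the fingers and case_2 above 2 N and linear speed of case_2 below 0.05 m/s and contact force between case_2 and lever_handle below 0.1 N and contact force between case_2 and door below 0.1 N and height (world z) of each of case_1, case_3 below 0.006 m and angle between each of case_1, case_3's own z axis and vertical below 0.1 rad and linear speed of each of case_1, case_3 below 0.03 m/s and contact force between each of the fingers, case_2 and case_1 below 0.1 N and contact force between each of the fingers, case_2 and case_3 below 0.1 N) or (distance between fixings_c0 and case_3 below 0.05 m and height (world z) of case_3 between 0.14 and 0.32 m and angle between case_3's own z axis and vertical below 0.2 rad and x of case_3 in the frame of door between -0.065 and 0.065 m and y of case_3 in the frame of door between -0.1 and 0.1 m and contact force between the fingers and case_3 above 2 N and linear speed of case_3 below 0.05 m/s and contact force between case_3 and lever_handle below 0.1 N and contact force between case_3 and door below 0.1 N and height (world z) of each of case_1, case_2 below 0.006 m and angle between each of case_1, case_2's own z axis and vertical below 0.1 rad and linear speed of each of case_1, case_2 below 0.03 m/s and contact force between each of the fingers, case_3 and case_1 below 0.1 N and contact force between each of the fingers, case_3 and case_2 below 0.1 N))); the arm keeps its last pose, push and grip.
It fails at once if a tool, the glue, the tape or the offcut is pushed more than 30 mm (distance of any of hammer, screwdriver, tape_measure, offcut, glue, square from where it was at the start of the episode above 0.03 m).
It also fails if it takes over 72 s, if anything falls off the work surface, if the arm or the gripper's body presses on something with over 40 N, if the wrist force passes 120 N, or if a joint passes its speed limit or range.

## Working session

There is one attempt and no reset: what is moved stays moved. The work goes in short steps, Python scripts to look and compute and a shell command to move; the robot and the scene stay as the last step left them, time stands still between calls to the robot, and variables do not carry over. Pictures are saved under pics/ and viewed, at most 10 in all, crops included, and the job is handed in when it is done.

```bash
mkdir -p pics; cat > h.py <<'E'
import numpy as np, cv2
from scipy.spatial.transform import Rotation as R
from cell import telemetry, vision, job, arm
def cam(n):
    c=vision.camera_info(n); f=240/np.tan(np.radians(c["fov_y"])/2)
    return np.array([[f,0,c["cx"]],[0,f,c["cy"]],[0,0,1]]),np.array(c["dist_coeffs"],float),np.array(c["extrinsics"])
def snap(n,fn=None):
    C=cam(n); im=vision.get_image(n)
    if fn: cv2.imwrite('pics/'+fn,im[:,:,::-1])
    return im,C
def ray(C,px):
    K,D,T=C; u=cv2.undistortPoints(np.array(px,float).reshape(-1,1,2),K,D).reshape(-1,2)
    return T[:3,3],np.c_[u,np.ones(len(u))]@T[:3,:3].T
def onz(C,px,z):
    o,d=ray(C,px); z=np.broadcast_to(z,len(d)); return o+d*((z-o[2])/d[:,2])[:,None]
def proj(C,P):
    K,D,T=C; Ti=np.linalg.inv(T)
    return cv2.projectPoints(np.array(P,float).reshape(-1,1,3),cv2.Rodrigues(Ti[:3,:3])[0],Ti[:3,3],K,D)[0].reshape(-1,2)
def tool(): 
    s=telemetry.observe(); return np.array(s["position"]),R.from_rotvec(s["ee_rot"])
def move(p,yaw):
    """shift cm, turn deg in tool axes to reach tcp p, tool down with tool y at angle yaw (world, deg, mod 180)"""
    p0,r0=tool(); best=None
    for y in (yaw,yaw+180):
        a=np.radians(y); Y=np.array([np.cos(a),np.sin(a),0]);Z=np.array([0,0,-1.]);X=np.cross(Y,Z)
        r=(r0.inv()*R.from_matrix(np.c_[X,Y,Z])).as_rotvec(degrees=True)
        if best is None or np.linalg.norm(r)<np.linalg.norm(best): best=r
    print('shift',np.round(r0.inv().apply(np.array(p)-p0)*100,2),'turn',np.round(best,1))
E
python3 - <<'E'
from h import *
for n in("scene","side","wrist"):
    im,C=snap(n,n+'0.png'); print(n,C[0][0,0],np.round(C[1],3),np.round(C[2],3).tolist())
s=telemetry.observe(); print({k:np.round(v,3) for k,v in s.items()},arm.tip_reach)
print(tool()[1].as_matrix().round(2))
E
```

```text
scene 475.96824832256164 [-0.115  0.     0.     0.     0.   ] [[0.391, 0.792, -0.469, 1.101], [0.92, -0.335, 0.203, -0.13], [0.004, -0.511, -0.86, 1.136], [0.0, 0.0, 0.0, 1.0]]
side 567.6435825560069 [-0.058  0.     0.     0.     0.   ] [[0.815, -0.323, 0.482, -0.074], [-0.579, -0.416, 0.701, -0.761], [-0.026, -0.85, -0.526, 0.727], [0.0, 0.0, 0.0, 1.0]]
wrist 349.84446440998977 [-0.051  0.     0.     0.     0.   ] [[0.395, 0.878, 0.269, 0.173], [0.919, -0.377, -0.117, 0.606], [-0.001, 0.293, -0.956, 0.384], [0.0, 0.0, 0.0, 1.0]]
{'clock': np.float64(0.15), 'joints': array([-1.268,  0.435,  0.025,  1.574, -0.012,  1.134, -0.075]), 'dq': array([ 0.   , -0.002, -0.001, -0.002, -0.001,  0.002, -0.001]), 'joint_efforts': array([ 1.0000e-03, -6.6826e+01,  9.8600e-01, -3.1469e+01, -6.0000e-02,
        4.0000e-02,  0.0000e+00]), 'position': array([0.247, 0.574, 0.248]), 'ee_rot': array([-6.330e-01, -3.077e+00,  2.000e-03]), 'force': array([0.833, 0.54 , 0.977]), 'ft_torque': array([ 0.024,  0.036, -0.003]), 'gripper_force': np.float64(0.0), 'width': np.float64(1.0)} 0.022
[[-0.92  0.39 -0.  ]
 [ 0.39  0.92 -0.  ]
 [-0.   -0.   -1.  ]]
```

View pics/scene0.png

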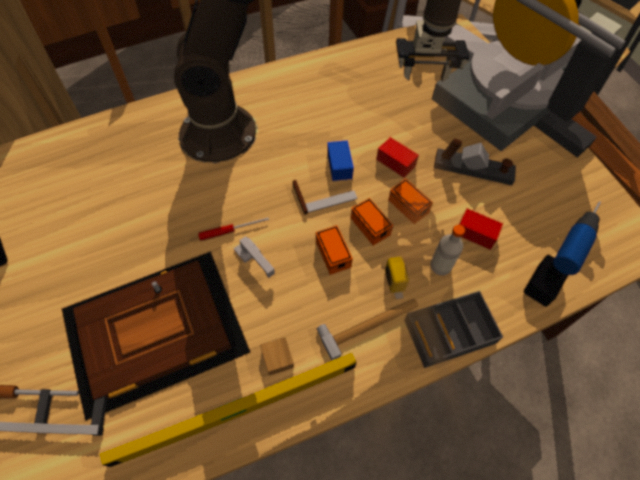

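View pics/side0.png

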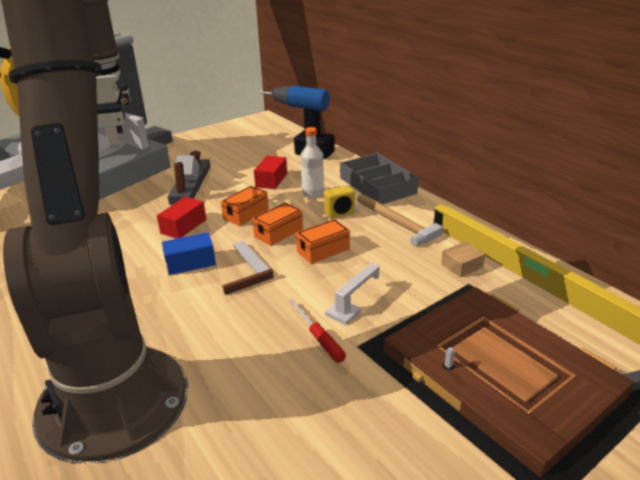

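Scene view: the handle is at (255,255), the spindle at (156,286), and the orange cases are at (333,248), (371,220) and (410,199). Look-alikes are the blue box (340,160), the red boxes (397,156) and (480,228), and the glue's orange cap (458,231). I choose the orange boxes with black latches and the satin handle standing on its rose.

```bash
python3 - <<'E'
from h import *
a=cv2.imread('pics/scene0.png');b=cv2.imread('pics/side0.png')
up=lambda im,x,y,w,h,s:cv2.resize(im[y:y+h,x:x+w],None,fx=s,fy=s,interpolation=cv2.INTER_CUBIC)
cv2.imwrite('pics/c1.png',up(a,130,225,160,80,5))
m1=up(a,225,225,60,60,6.5);m2=up(b,320,250,72,80,5);m3=up(b,430,335,40,40,9);m4=up(a,140,272,32,32,12)
M=np.zeros((600,800,3),np.uint8)
M[:390,:390]=m1;M[:400,400:760]=m2[:, :360]
cv2.imwrite('pics/c2.png',M)
# cases: fit
from scipy.optimize import minimize
Cs,Cd=cam("scene"),cam("side")
def mask(im):
    h=cv2.cvtColor(im,cv2.COLOR_BGR2HSV); return ((h[...,0]>4)&(h[...,0]<14)&(h[...,1]>190)&(h[...,2]>120)).astype(np.uint8)
for nm,im in(("a",a),("b",b)):
    n,l,st,ce=cv2.connectedComponentsWithStats(cv2.morphologyEx(mask(im),cv2.MORPH_CLOSE,np.ones((7,7))))
    for i in range(1,n):
        if st[i,4]>80: print(nm,st[i],ce[i].round(1))
E
```

```text
a [624 157  16  34 117] [635.2 172.6]
a [390 178  42  36 677] [412.1 195.9]
a [352 199  35  37 685] [370.7 215.8]
a [452 209  51  32 218] [470.3 224.2]
a [316 225  37  43 869] [333.9 245.5]
a [ 109  301   74   55 1963] [147.6 326.8]
b [ 222  187  127   76 4158] [284.7 224.8]
```

View pics/c2.png

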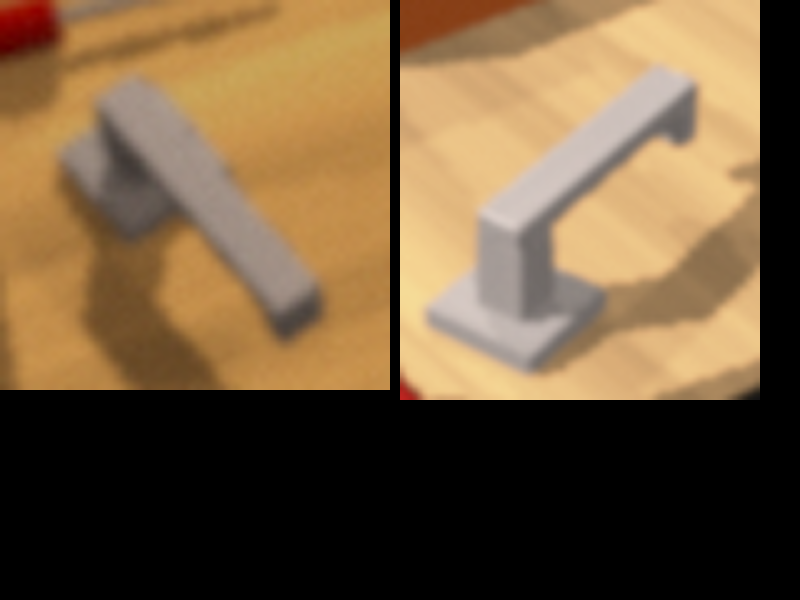

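View pics/c1.png

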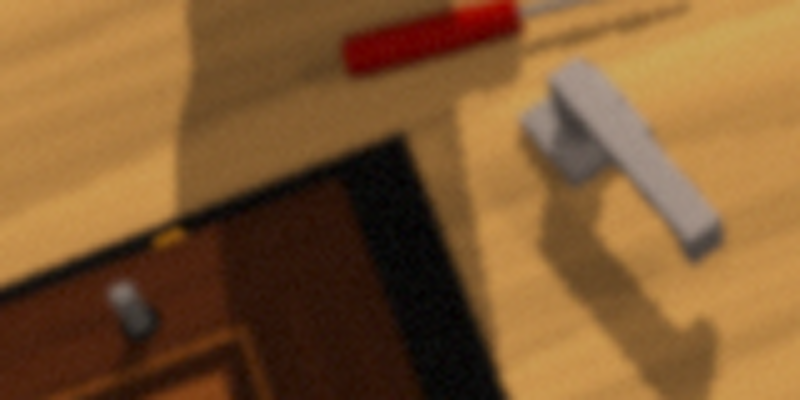

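The crops show the handle's bar top: scene corners (240,240), (246,236.5), (274.5,269), (268.5,273). The spindle top is at (154.4,282.4) and its foot at (158.4,292). No look-alike of the handle is visible. Next I triangulate and fit the cases.

```bash
python3 - <<'E'
from h import *
from scipy.optimize import minimize
a=cv2.imread('pics/scene0.png');b=cv2.imread('pics/side0.png')
Cs,Cd=cam("scene"),cam("side")
p=onz(Cs,[(240.1,240.1),(246.1,236.5),(274.5,269.2),(268.4,273)],.056);q=onz(Cd,[(336.6,292.4),(344.2,296.6),(379.4,267.2),(371.4,263.4)],.056)
for r in(p,q):
    near=(r[0]+r[1])/2;far=(r[2]+r[3])/2;d=far-near;L=np.hypot(*d[:2]);print('handle axis',(near+d/L*.011).round(4),'len',L.round(4),'w',np.linalg.norm(r[0]-r[1]).round(4),'yaw',np.degrees(np.arctan2(d[1],d[0])).round(1))
print('spindle',onz(Cs,[(154.4,282.4),(158.4,292)],[.07,.032]).round(4).tolist(),onz(Cd,[(450.5,348),(448,368)],[.07,.032]).round(4).tolist())
print('door corner side',onz(Cd,[(385,345),(478,291),(629,384)],.032).round(3).tolist())
print('door scene', onz(Cs,[(200,261.5)],.032).round(3))
def mask(im,V):
    h=cv2.cvtColor(im,cv2.COLOR_BGR2HSV); return cv2.morphologyEx(((h[...,0]>3)&(h[...,0]<14)&(h[...,1]>185)&(h[...,2]>V)).astype(np.uint8),cv2.MORPH_CLOSE,np.ones((5,5)))
ma,mb=mask(a,90),mask(b,90)
box=np.array([[x,y,z] for x in(-.054,.054) for y in(-.031,.031) for z in(0,.054)])
def sil(C,v):
    c,s=np.cos(v[2]),np.sin(v[2]);P=box@np.array([[c,s,0],[-s,c,0],[0,0,1]])+[v[0],v[1],0]
    m=np.zeros((480,640),np.uint8);h=cv2.convexHull((proj(C,P)*16).astype(np.float32)).round().astype(np.int32);cv2.fillConvexPoly(m,h,1,cv2.LINE_8,4);return m
ims=[(Cs,ma),(Cd,mb)]
starts=[]
for px in((333.9,246),(370.7,217.5),(412.1,198)):
    v0=onz(Cs,[px],.027)[0];best=None
    starts.append(v0)
vs=[]
x0=[]
for v0 in starts: x0+= [v0[0],v0[1]]
def cost(x,views):
    t=0
    for C,m in views:
        u=np.zeros_like(m)
        for i in range(3): u|=sil(C,x[3*i:3*i+3])
        w=np.zeros_like(m);pp=np.argwhere(u)
        R0=cv2.dilate(u,np.ones((9,9)))
        t+=((u!=m)&(R0>0)).sum()/max(1,m[R0>0].sum())
    return t
# individual scene-only init then joint
X=[]
for v0 in starts:
    best=min((minimize(lambda v:((lambda u:((u!=ma)&(cv2.dilate(u,np.ones((11,11)))>0)).sum())(sil(Cs,v))),[v0[0],v0[1],y],method='Nelder-Mead',options=dict(initial_simplex=[[v0[0],v0[1],y],[v0[0]+.015,v0[1],y],[v0[0],v0[1]+.015,y],[v0[0],v0[1],y+.4]])) for y in np.arange(0,3.1,.5)),key=lambda r:r.fun)
    print('init',best.x.round(3),best.fun);X+=list(best.x)
S=np.array([X]+[[X[j]+(([.006,.006,.1][j%3])if j==i else 0) for j in range(9)] for i in range(9)])
r=minimize(cost,X,args=(ims,),method='Nelder-Mead',options=dict(initial_simplex=S,maxiter=1500))
for i in range(3): v=r.x[3*i:3*i+3];print('case',v[:2].round(4),np.degrees(v[2]).round(1))
print(r.fun,cost(r.x,ims[:1]),cost(r.x,ims[1:]))
M=a.copy()
for C,im in((Cs,a),(Cd,b)):
    for i in range(3):
        k,_=cv2.findContours(sil(C,r.x[3*i:3*i+3]),0,1);cv2.drawContours(im,k,-1,(0,255,0),1)
cv2.imwrite('pics/ov.png',np.vstack([cv2.resize(a[165:280,300:440],None,fx=2.6,fy=2.6),cv2.resize(b[170:275,215:355],None,fx=2.6,fy=2.6)])[:600])
E
```

```text
handle axis [ 0.4554 -0.0489  0.056 ] len 0.1246 w 0.0187 yaw 16.5
handle axis [ 0.4502 -0.0558  0.056 ] len 0.1214 w 0.0198 yaw 16.7
spindle [[0.4878, -0.2994, 0.07], [0.4965, -0.3022, 0.032]] [[0.4875, -0.3012, 0.07], [0.4812, -0.3064, 0.032]]
door corner side [[0.434, -0.199, 0.032], [0.683, -0.192, 0.032], [0.689, -0.513, 0.032]]
door scene [[ 0.453 -0.178  0.032]]
init [ 0.554  0.16  -0.079] 116.0
init [0.514 0.294 3.333] 214.0
init [0.493 0.426 0.266] 78.0
case [0.5541 0.1602] -4.4
case [0.5141 0.2938] 190.7
case [0.4931 0.426 ] 16.0
0.25697771866858565 0.12529832935560858 0.1316793893129771
```

View pics/ov.png

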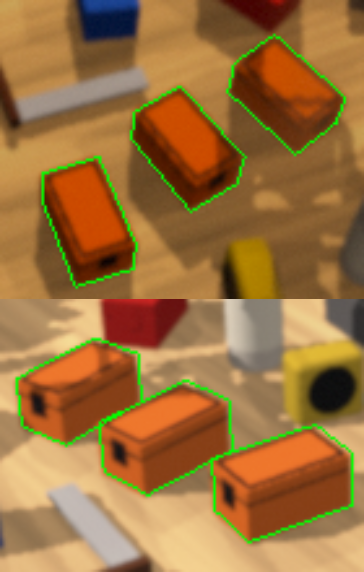

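The case fits match the outlines in both views: (0.554,0.160) at -4.4°, (0.514,0.294) at 10.7°, and (0.493,0.426) at 16°. The handle is near (0.453,-0.052) with yaw 16.6°. Next I move over the handle.

```bash
python3 -c "
from h import *
move([.453,-.052,.2],106.6)"
```

```text
shift [-43.67 -49.35   4.88] turn [ -0.1  -0.  -39.9]
```

```bash
T='-43.67 -49.35 4.88 0 0 -39.9'; python3 -m creep '9.18 -43.67 -49.35 2 0 0 -39.9;9.18 -43.67 -49.35 2 0 0 -39.9;9.18 -43.67 -49.35 2 0 0 -39.9;9.18 -43.67 -49.35 2 0 0 -39.9;9.18 -43.67 -49.35 2 0 0 -39.9'; python3 -c "
from h import *
move([.453,-.052,.2],106.6)"
```

```text
clock: 0.78
position: [0.345, 0.2755, 0.2392]
ee_rot: [-0.458, 3.108, 0.0]
force: [0.8, -0.3, 0.1]
width: 0.998
gripper_force: 0.0
shift [ -0.9  -34.47   3.92] turn [0.  0.  0.2]
```

```bash
python3 -m creep '9.18 -0.9 -34.5 3.9 0 0 0;9.18 -0.9 -34.5 3.9 0 0 0;9.18 -0.9 -34.5 3.9 0 0 0;9.18 -0.9 -34.5 3.9 0 0 0;9.18 -0.9 -34.5 3.9 0 0 0'; python3 -m creep '9.18 -0.1 -3.2 0.4 0 0 0;9.18 -0.1 -3.2 0.4 0 0 0'; python3 - <<'E'
from h import *
move([.453,-.052,.2],106.6)
im,C=snap("wrist")
np.savez('w1.npz',K=C[0],D=C[1],T=C[2]);
cv2.imwrite('pics/w1.png',cv2.resize(im,(800,600))[:,:,::-1])
print(proj(C,[[.453,-.052,.056],[.453,-.052,0]]))
E
```

```text
clock: 1.4
position: [0.4416, -0.0193, 0.2041]
ee_rot: [-0.455, 3.108, 0.0]
force: [0.7, 0.4, -0.5]
width: 1.0
gripper_force: 0.0
clock: 1.65
position: [0.4515, -0.0505, 0.1998]
ee_rot: [0.447, -3.109, 0.001]
force: [-0.3, 0.9, -0.8]
width: 1.001
gripper_force: 0.0
shift [-0.11 -0.19 -0.02] turn [-0.  -0.  -0.2]
[[317.63161177 232.63006081]
 [318.11013395 216.86387866]]
```

View pics/w1.png

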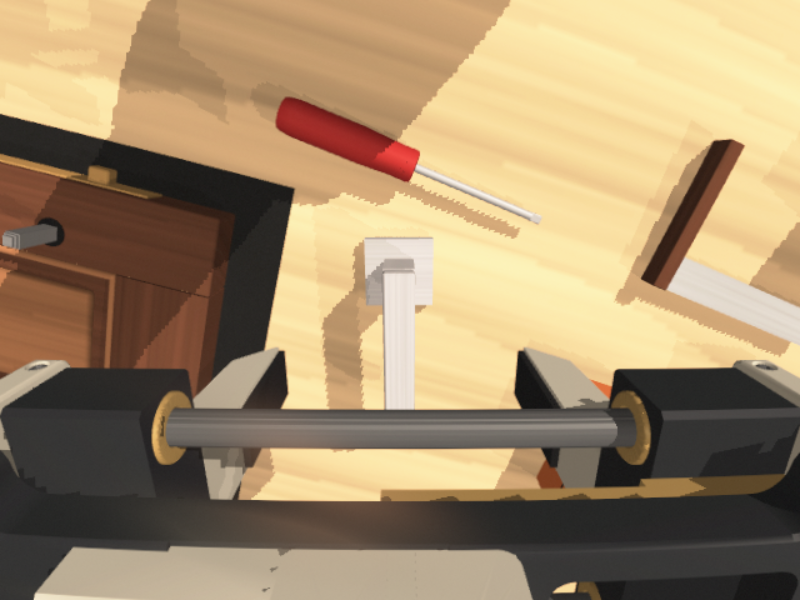

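The wrist view shows (at 1.25x scale) the rose corners at (364,238) and (433,238), the bar's top rear edge from (384,271) to (413,271), and the spindle from its foot (50,233) to its top (10,240).

```bash
python3 - <<'E'
from h import *
z=np.load('w1.npz');C=(z['K'],z['D'],z['T'])
r=onz(C,np.array([(364.5,238.5),(433,238.5),(432,304.5),(368,304.5)])/1.25,[.01]*4);print(r.round(4).tolist(),r[:,:2].mean(0))
b=onz(C,np.array([(384.5,271),(413.5,271),(384.5,408),(413.5,408)])/1.25,.056);print(b.round(4).tolist())
m=(b[0]+b[1])/2;d=(b[2]+b[3])/2-m;d/=np.linalg.norm(d);print('axis',m+d*.011,'yaw',np.degrees(np.arctan2(d[1],d[0])))
print('sp',onz(C,np.array([(50,234),(12,240)])/1.25,[.032,.070]).round(4))
e=onz(C,np.array([(234,212),(0,160),(190,360)])/1.25,.032);print(e.round(4).tolist())
E
```

```text
[[0.4336, -0.0834, 0.01], [0.4192, -0.0342, 0.01], [0.4689, -0.0193, 0.01], [0.483, -0.0673, 0.01]] [ 0.45115331 -0.05107066]
[[0.4423, -0.0637, 0.056], [0.437, -0.0454, 0.056], [0.5407, -0.036, 0.056], [0.5348, -0.0157, 0.056]]
axis [ 0.45021256 -0.05145682  0.056     ] yaw 16.297661645608827
sp [[ 0.4891 -0.3022  0.032 ]
 [ 0.4858 -0.2985  0.07  ]]
[[0.437, -0.1743, 0.032], [0.4464, -0.3423, 0.032], [0.5578, -0.1878, 0.032]]
```

```bash
python3 -c "
from h import *
move([.4507,-.0513,.042],106.3)"
```

```text
shift [ 0.11 -0.24 15.79] turn [ 0.  -0.   0.2]
```

```bash
python3 -m creep '5 .1 -.2 6 0 0 0;5 .1 -.2 11 0 0 0;5 .1 -.2 15.8 0 0 0;5 .1 -.2 15.8 0 0 0' 30;python3 -c "
from h import *
move([.4507,-.0513,.042],106.3)";  python3 -m creep '0 0 0 0 0 0 0;0 0 0 0 0 0 0;0 0 0 0 0 0 0;0 0 0 0 0 0 0' 30;python3 -m creep '0 0 0 -3 0 0 0;0 0 0 -8 0 0 0;0 0 0 -8 0 0 0'; python3 -c "
from h import *
p,r=tool();print(p,telemetry.observe()['ft_torque'])
move([.49-.02,-.30,.2],91.3)"
```

```text
clock: 2.2
position: [0.4484, -0.0487, 0.04]
ee_rot: [0.456, -3.102, -0.002]
force: [-0.2, 0.1, 1.2]
width: 0.615
gripper_force: 0.0
shift [-0.14 -0.32 -0.2 ] turn [ 0.1 -0.4  0.4]
clock: 2.7
position: [0.4521, -0.0504, 0.0434]
ee_rot: [-0.454, 3.106, -0.001]
force: [-1.5, -0.6, 11.1]
width: 0.24
gripper_force: 30.0
clock: 3.08
position: [0.4529, -0.0501, 0.1251]
ee_rot: [-0.454, 3.103, -0.0]
force: [0.7, 0.1, -4.3]
width: 0.242
gripper_force: 30.0
[ 0.45289428 -0.05007493  0.12507699] [ 0.08168185  0.00786589 -0.00272958]
shift [  5.48 -24.44  -7.5 ] turn [-0.   0.3 15.3]
```

```bash
python3 -m creep '0 0 -5 -7.5 0 0 4;0 -1 -11 -7.5 0 0 8;0 -3 -17 -7.5 0 0 12;0 -5 -22 -7.5 0 0 15.3;0 -7 -25.5 -7.5 0 0 15.3'; python3 -c "
from h import *
move([.55,-.30,.2],91.3)"
```

```text
clock: 3.7
position: [0.5912, -0.2768, 0.1957]
ee_rot: [0.033, -3.14, 0.0]
force: [0.6, -0.3, -2.5]
width: 0.233
gripper_force: 30.0
shift [ 4.17 -2.24 -0.43] turn [-0.  -0.1 -0.1]
```

```bash
python3 -m creep '0 4 -2.2 -.4 0 0 0;0 4 -2.2 -.4 0 0 0;0 4 -2.2 -.4 0 0 0'; python3 - <<'E'
from h import *
print(tool()[0])
im,C=snap("wrist");np.savez('w2.npz',K=C[0],D=C[1],T=C[2]);print(proj(C,[[.489,-.301,.032],[.487,-.300,.07]]),tool()[0],tool()[1].as_rotvec())
M=np.zeros((600,800,3),np.uint8)
cv2.imwrite('pics/w2f.png',im[:,:,::-1])
cv2.imwrite('pics/w2.png',cv2.resize(im,(800,600),interpolation=cv2.INTER_CUBIC)[:,:,::-1])
E
```

```text
clock: 4.08
position: [0.5512, -0.2967, 0.2]
ee_rot: [0.036, -3.14, -0.002]
force: [0.1, 1.1, -2.8]
width: 0.234
gripper_force: 30.0
[ 0.55116488 -0.29665128  0.19998403]
[[316.10936996 153.28503286]
 [316.98242798 153.57592904]] [ 0.55174986 -0.2961082   0.20025445] [ 3.83407565e-02 -3.14068457e+00 -2.13486941e-03]
```

View pics/w2.png

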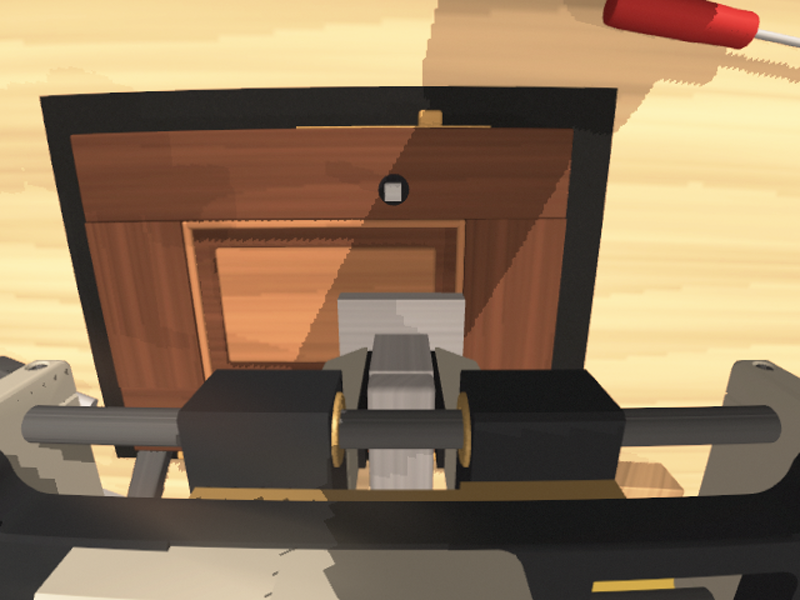

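```bash
python3 - <<'E'
from h import *
z=np.load('w2.npz');C=(z['K'],z['D'],z['T'])
s=1.25
e=onz(C,np.array([(72,135.5),(573,128.5),(86,222),(567,218)])/s,.032);print(e.round(4).tolist())
for i in(0,2):
    d=e[i+1]-e[i];print('door yaw',np.degrees(np.arctan2(d[1],d[0]))-90, 'len',np.linalg.norm(d))
print('sp',onz(C,np.array([(393,191.5),(393.5,190)])/s,[.066,.032]).round(4).tolist())
h=onz(C,np.array([(338.5,294.5),(465,294.5)])/s,.167);print(h.round(4).tolist(),np.linalg.norm(h[0]-h[1]));d=h[1]-h[0];print('handle yaw',np.degrees(np.arctan2(d[1],d[0]))-90)
b=onz(C,np.array([(370,373),(433.5,373)])/s,.213);print(b.round(4).tolist())
p,r=tool();Y=r.as_matrix()[:,1];print(p,Y,'tool x',r.as_matrix()[:,0])
E
```

```text
[[0.4547, -0.52, 0.032], [0.4449, -0.1846, 0.032], [0.5131, -0.5199, 0.032], [0.5036, -0.1813, 0.032]]
door yaw 1.664471720508402 len 0.3355870015452824
door yaw 1.5912474553380065 len 0.3386691079559219
sp [[0.487, -0.302, 0.066], [0.488, -0.3021, 0.032]]
[[0.5222, -0.3218, 0.167], [0.521, -0.2708, 0.167]] 0.0510084893640368
handle yaw 1.2929756970767698
[[0.5336, -0.3061, 0.213], [0.5331, -0.2864, 0.213]]
[ 0.55174986 -0.2961082   0.20025445] [-0.02441143  0.99970106  0.00136751] tool x [-9.99701759e-01 -2.44123466e-02  6.56694561e-04]
```

The spindle top square is at (393,191), giving (0.4875,-0.302). The rose's rear edge is y=294, which puts the handle axis near (0.5485,-0.296). The door yaw is about 1.6°, and the handle is already aligned with it.

```bash
python3 -c "
from h import *
move([.4907,-.3018,.125],91.6)"; python3 -m creep '0 5.9 -.7 3.5 0 0 .2;0 5.9 -.7 7.5 0 0 .2;0 5.9 -.7 7.5 0 0 .2;0 5.9 -.7 7.5 0 0 .2'; python3 - <<'E'
from h import *
move([.4907,-.3018,.125],91.6)
a,Ca=snap("scene");b,Cb=snap("side");w,Cw=snap("wrist")
x,y=proj(Ca,[[.488,-.302,.085]])[0].astype(int);x2,y2=proj(Cb,[[.488,-.302,.085]])[0].astype(int);print(x,y,x2,y2)
A=cv2.resize(a[y-30:y+30,x-40:x+40],(400,300),interpolation=cv2.INTER_CUBIC);B=cv2.resize(b[y2-45:y2+45,x2-60:x2+60],(400,300),interpolation=cv2.INTER_CUBIC)
W=cv2.resize(w[120:345,170:470],(400,300),interpolation=cv2.INTER_CUBIC)
M=np.vstack([np.hstack([A,B]),np.hstack([W,W*0])]);cv2.imwrite('pics/pre.png',M[:,:,::-1])
E
```

```text
shift [ 6.11 -0.43  7.53] turn [ 0.1 -0.  -0.2]
clock: 4.62
position: [0.4947, -0.3053, 0.1274]
ee_rot: [-0.034, 3.14, -0.001]
force: [0.9, -0.8, -2.6]
width: 0.236
gripper_force: 30.0
shift [0.4  0.36 0.24] turn [-0.   0.1 -0.4]
151 280 451 341
```

View pics/pre.png

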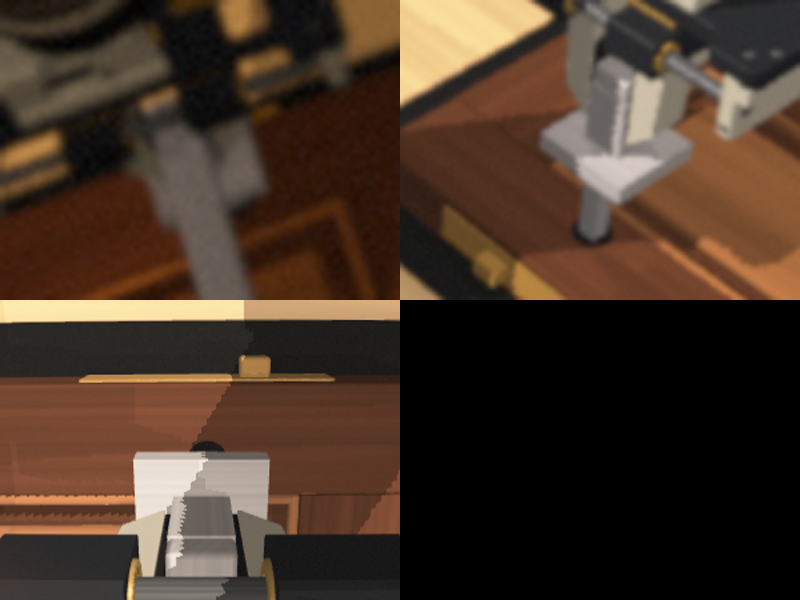

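The pre-insertion views show the handle still offset from the spindle: side-view rose corners (540,140) and (691,150), spindle at x≈594, and the ring centre at x=207 against the rose centre at 201.5 in the wrist crop. I put numbers on that.

```bash
python3 - <<'E'
from h import *
Cb=cam("side")
f=lambda x,y:(391+(x-400)/3.3333,296+y/3.3333)
h=onz(Cb,[f(540,140),f(691,150),f(615,185)],.094);print(h.round(4).tolist(),h[:2].mean(0),np.linalg.norm(h[0]-h[1]))
print('foot',onz(Cb,[f(593,236)],.032), 'z086 spindle axis check',proj(Cb,[[.488,-.302,.032],[.488,-.302,.07]]),f(593,236),f(595,205))
Cw=cam("wrist");g=lambda x,y:(170+x*.75,120+y*.75)
r=onz(Cw,[g(134,453),g(269,453)],.094);print(r.round(4).tolist(),np.linalg.norm(r[0]-r[1]))
print('ring top',onz(Cw,[g(207,441)],.032)); 
z=np.load('w2.npz');C=(z['K'],z['D'],z['T']);print('ring w2',onz(C,np.array([(378,190),(409,190),(393.5,174),(393.5,206)])/1.25,.032).round(4).tolist())
print(tool()[0])
E
```

```text
[[0.4615, -0.284, 0.094], [0.5146, -0.3338, 0.094], [0.4674, -0.3285, 0.094]] [ 0.4880625  -0.30889493  0.094     ] 0.07286798313680422
foot [[ 0.48443505 -0.30537515  0.032     ]] z086 spindle axis check [[448.94356771 364.75039508]
 [451.07182407 348.13400692]] (448.90057900579006, 366.80070800708006) (449.50058500585004, 357.50061500615004)
[[0.6178, -0.3351, 0.094], [0.6163, -0.2695, 0.094]] 0.06564150171840794
ring top [[ 0.68019095 -0.29726852  0.032     ]]
ring w2 [[0.4882, -0.3126, 0.032], [0.4877, -0.2916, 0.032], [0.4775, -0.3023, 0.032], [0.4987, -0.3019, 0.032]]
[ 0.49461831 -0.30580055  0.12771653]
```

```bash
python3 - <<'E'
from h import *
Cw=cam("wrist");g=lambda x,y:(170+x*.75,120+(y-300)*.75)
for zz in(.094,.091):
    r=onz(Cw,[g(134,453),g(269,453)],zz);print(r.round(4).tolist(),np.linalg.norm(r[0]-r[1]),'axis',r.mean(0)+[.026,.0007,0])
print('ring top (expect .4775,-.302)',onz(Cw,[g(207,441)],.032)); 
print(tool()[0])
E
python3 -m creep '0 .3 .3 1 0 0 -.3;0 .4 .35 2 0 0 -.3;0 .4 .35 2 0 0 -.3';python3 -c "
from h import *
move([.4907,-.3018,.105],91.6)"
```

```text
[[0.4655, -0.3312, 0.094], [0.4644, -0.28, 0.094]] 0.0511760806383507 axis [ 0.49091174 -0.30491512  0.094     ]
[[0.4664, -0.3316, 0.091], [0.4652, -0.2796, 0.091]] 0.05208320866484647 axis [ 0.49180818 -0.30489307  0.091     ]
ring top (expect .4775,-.302) [[ 0.47695258 -0.30247354  0.032     ]]
[ 0.49461831 -0.30580055  0.12771653]
clock: 5.15
position: [0.4882, -0.3022, 0.1053]
ee_rot: [0.039, -3.14, -0.0]
force: [-0.1, -1.1, -4.0]
width: 0.236
gripper_force: 30.0
shift [-0.25  0.04  0.03] turn [ 0.  -0.1 -0.2]
```

```bash
python3 -m creep '0 0 0 0 0 0 0'|grep -E "pos|force:";python3 -m creep '0 0 0 0 0 0 0'|grep -E "pos|force:";python3 -m creep '0 0 0 0 0 0 0'|grep -E "pos|force:"
```

```text
position: [0.4884, -0.3023, 0.1059]
force: [-0.6, 0.8, -4.7]
gripper_force: 30.0
position: [0.4887, -0.3023, 0.1062]
force: [-0.3, -1.2, -3.5]
gripper_force: 30.0
position: [0.4887, -0.3023, 0.1063]
force: [-0.9, -1.0, -3.8]
gripper_force: 30.0
```

```bash
python3 -m creep '0 -.1 0 .4 0 0 0;0 -.1 0 .8 0 0 0;0 -.1 0 .8 0 0 0'; python3 -c "
from h import *
print(telemetry.observe()['ft_torque'])"
```

```text
clock: 5.9
position: [0.4896, -0.3022, 0.0977]
ee_rot: [0.039, -3.141, -0.0]
force: [-0.4, -0.8, -5.6]
width: 0.235
gripper_force: 30.0
[-0.36205423  0.25154205  0.038419  ]
```

```bash
python3 -m creep '0 0 0 .4 0 0 0;0 0 0 .8 0 0 0;0 0 0 1 0 0 0'|grep -E "pos|force:"; python3 -m creep '0 0 0 .3 0 0 0;0 0 0 .6 0 0 0;0 0 0 .6 0 0 0'|grep -E "pos|force:"; python3 - <<'E'
from h import *
print(telemetry.observe()['ft_torque'])
b,Cb=snap("side");w,Cw=snap("wrist")
B=cv2.resize(b[296:386,391:511],(400,300),interpolation=cv2.INTER_CUBIC)
W=cv2.resize(w[120:345,170:470],(400,300),interpolation=cv2.INTER_CUBIC)
cv2.imwrite('pics/ins.png',np.hstack([B,W])[:,:,::-1])
E
```

```text
position: [0.4896, -0.3023, 0.0879]
force: [-2.5, -1.0, -0.6]
gripper_force: 30.0
position: [0.4896, -0.3022, 0.0817]
force: [-1.6, -2.4, -5.9]
gripper_force: 30.0
[-0.49293158  0.41312633 -0.02812216]
```

View pics/ins.png

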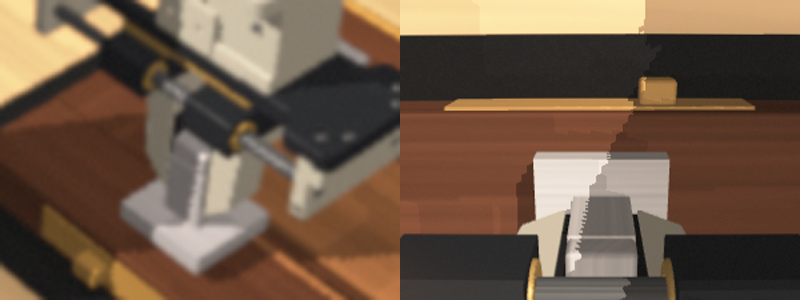

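The views show the handle threaded on the spindle with its rose just above the face. I press it down and release.

```bash
python3 -m creep '0 0 0 .3 0 0 0;0 0 0 .5 0 0 0;0 0 0 .5 0 0 0'|grep -E "pos|force:"; python3 -m creep '0 0 0 .2 0 0 0;0 0 0 .3 0 0 0'|grep -E "pos|force:"
```

```text
position: [0.4896, -0.3022, 0.077]
force: [-3.3, -2.7, -3.1]
gripper_force: 30.0
position: [0.4896, -0.3023, 0.0755]
force: [-11.5, 2.9, 26.5]
gripper_force: 30.0
```

```bash
python3 -m creep '5 0 0 -.1 0 0 0;5 0 0 -.1 0 0 0;5 0 0 -.1 0 0 0;5 0 0 -.1 0 0 0'; python3 -m creep '5 0 0 -4 0 0 0;5 0 0 -9 0 0 0;5 0 0 -14 0 0 0;5 0 0 -14 0 0 0'|grep pos; python3 - <<'E'
from h import *
b,Cb=snap("side");w,Cw=snap("wrist")
B=cv2.resize(b[286:391,371:511],(400,300),interpolation=cv2.INTER_CUBIC)
W=cv2.resize(w,(400,300),interpolation=cv2.INTER_AREA)
cv2.imwrite('pics/rel.png',np.hstack([B,W])[:,:,::-1])
move([.554,.160,.2],85.6)
E
```

```text
clock: 7.88
position: [0.49, -0.3021, 0.0751]
ee_rot: [-0.04, 3.141, 0.0]
force: [0.0, 0.4, 0.3]
width: 0.538
gripper_force: 0.0
position: [0.4917, -0.3036, 0.2191]
shift [-7.59 46.02  1.53] turn [0.  0.  5.9]
```

View pics/rel.png

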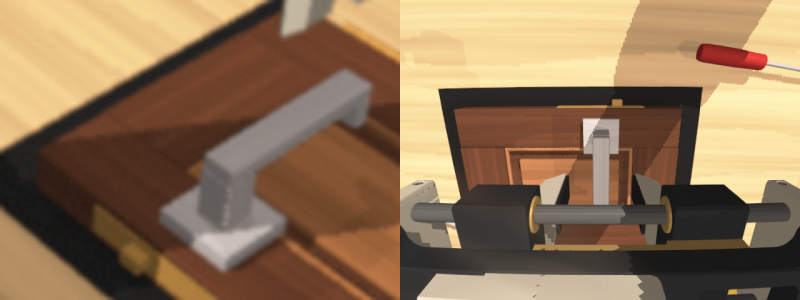

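The handle is seated flat with the lever towards the hinges, and the gripper is clear. Now the cases.

```bash
cat >> h.py <<'E'
def tq():
    s=telemetry.observe();r=R.from_rotvec(s["ee_rot"]);print('t',round(s["clock"],2),'p',np.round(s["position"],4),'torque tool',np.round(r.inv().apply(s["ft_torque"]),3),'F',np.round(s["force"],1),'w',round(float(s["width"]),3),'g',round(float(s["gripper_force"]),1))
E
python3 - <<'E'
from h import *
C=cam("scene");print('tape top',onz(C,[(396,263),(398,285)],[.07,0]).round(3).tolist(),'glue base/cap',onz(C,[(443,272),(459,230)],[0,.19]).round(3).tolist())
E
for i in 1; do python3 -m creep '9 -1.5 6 0 0 0 5.9;9 -3 12 0 0 0 5.9;9 -4.5 18 0 0 0 5.9;9 -6 24 0 0 0 5.9;9 -7.5 30 0 0 0 5.9'|grep pos; done
python3 -c "
from h import *
move([.554,.160,.15],85.6)"
```

```text
tape top [[0.673, 0.28, 0.07], [0.705, 0.281, 0.0]] glue base/cap [[0.719, 0.411, 0.0], [0.702, 0.413, 0.19]]
position: [0.5564, 0.0017, 0.2135]
shift [ 1.46 15.77  6.35] turn [-0.  -0.1 -0.1]
```

```bash
python3 -m creep '9.18 .5 6 2 0 0 0;9.18 1 11 4 0 0 0;9.18 1.5 15.8 6.3 0 0 0;9.18 1.5 15.8 6.3 0 0 0;9.18 1.5 15.8 6.3 0 0 0'|grep pos
python3 -c "
from h import *
move([.554,.160,.042],85.6)"
```

```text
position: [0.5537, 0.1575, 0.1508]
shift [-0.03  0.27 10.88] turn [-0.1 -0.1 -0.1]
```

```bash
python3 -m creep '9.18 0 .2 5 0 0 0;9.18 0 .2 9 0 0 0;9.18 0 .2 11.4 0 0 0;9.18 0 .2 11.4 0 0 0;9.18 0 .2 11.4 0 0 0' 40|grep -E "pos|force:"
python3 -m creep '5 0 0 0 0 0 0;5 0 0 0 0 0 0;5 0 0 0 0 0 0;5 0 0 0 0 0 0' 40 |grep -E "pos|force:|wid"
python3 -m creep '5 0 0 -3 0 0 0;5 0 0 -8 0 0 0;5 0 0 -8 0 0 0;5 0 0 -8 0 0 0;5 0 0 -8 0 0 0' |grep -E "pos"; python3 -c "
from h import *
tq()"
```

```text
position: [0.5555, 0.1593, 0.0392]
force: [0.2, -1.1, 0.1]
gripper_force: 0.0
position: [0.5548, 0.16, 0.0386]
force: [-2.8, -0.7, 5.4]
width: 0.676
gripper_force: 39.7
position: [0.5535, 0.1601, 0.1167]
t 11.47 p [0.5535 0.1601 0.1167] torque tool [-0.009  0.07   0.003] F [-0.3 -0.8 -2.3] w 0.676 g 39.7
```

```bash
q(){ python3 -c "
from h import *
tq()"; }
python3 -m creep '5 2.5 0 0 0 0 0;5 -2.5 0 0 0 0 0;5 2.5 0 0 0 0 0;5 -2.5 0 0 0 0 0;5 0 0 0 0 0 0' >/dev/null; q
python3 -m creep '5 0 0 0 0 7 0;5 0 0 0 0 14 0;5 0 0 0 0 14 0;5 0 0 0 0 14 0;5 0 0 0 0 14 0'>/dev/null; q
for i in 1 2 3; do python3 -m creep '5 0 0 0 0 0 0'>/dev/null; q; done
python3 -m creep '5 0 0 0 0 -7 0;5 0 0 0 0 -14 0;5 0 0 0 0 -21 0;5 0 0 0 0 -28 0;5 0 0 0 0 -28 0'>/dev/null; q
for i in 1 2 3 4; do python3 -m creep '5 0 0 0 0 0 0'>/dev/null; q; done
python3 -m creep '5 0 0 0 0 7 0;5 0 0 0 0 14 0;5 0 0 0 0 14 0;5 0 0 0 0 14 0'>/dev/null; q
```

```text
t 12.1 p [0.5575 0.1589 0.1165] torque tool [-0.102  0.028  0.027] F [-0.4  0.8 -2.6] w 0.673 g 39.7
t 12.72 p [0.5539 0.1606 0.1181] torque tool [-0.075 -0.43  -0.012] F [-0.8 -0.1 -2.4] w 0.677 g 39.7
t 12.85 p [0.5542 0.1606 0.1185] torque tool [-0.077 -0.447  0.016] F [ 0.1  1.  -2.3] w 0.675 g 39.7
t 12.97 p [0.5545 0.1605 0.1185] torque tool [-0.091 -0.424  0.06 ] F [ 0.5  0.5 -2.7] w 0.675 g 39.7
t 13.1 p [0.5546 0.1604 0.1184] torque tool [-0.042 -0.444 -0.015] F [-0.9 -0.5 -3.2] w 0.676 g 39.7
t 13.72 p [0.5519 0.1608 0.1177] torque tool [-0.017  0.551  0.006] F [-0.3  0.4 -2.5] w 0.671 g 39.7
t 13.85 p [0.5553 0.1605 0.1186] torque tool [-0.052  0.411  0.016] F [-0.1  0.2 -3. ] w 0.676 g 39.7
t 13.97 p [0.5559 0.16   0.1185] torque tool [-0.005  0.496  0.03 ] F [-0.   0.1 -3.2] w 0.675 g 39.7
t 14.1 p [0.5554 0.1599 0.1182] torque tool [-0.009  0.517 -0.   ] F [ 0.2 -0.6 -2.4] w 0.674 g 39.7
t 14.22 p [0.555  0.16   0.1181] torque tool [-0.06   0.496  0.016] F [-0.6  0.3 -4.2] w 0.672 g 39.7
t 14.72 p [0.5542 0.16   0.1176] torque tool [-0.027  0.088 -0.007] F [-0.5 -0.6 -2.8] w 0.673 g 39.7
```

```bash
q(){ python3 -c "
from h import *
tq()"; }
python3 -m creep '5 0 0 4 0 0 0;5 0 0 7 0 0 0;5 0 0 7.7 0 0 0;5 0 0 7.7 0 0 0;5 0 0 7.7 0 0 0'>/dev/null; q
python3 -m creep '5 0 0 .2 0 0 0;5 0 0 .3 0 0 0'>/dev/null;q; python3 -c "
from h import *
print(tool()[1].as_matrix()[:,2])"
```

```text
t 15.35 p [0.5553 0.1607 0.0425] torque tool [-0.039  0.01   0.029] F [ 0.2  0.4 -2.9] w 0.675 g 39.7
t 15.6 p [0.5549 0.1604 0.0386] torque tool [-0.119 -0.111 -0.022] F [0.6 1.1 0.1] w 0.675 g 39.7
[ 8.31781623e-04  3.83055006e-04 -9.99999581e-01]
```

```bash
q(){ python3 -c "
from h import *
tq()
move([.514,.294,.15],100.7)"; }
python3 -m creep '9.18 0 0 .1 0 0 0;9.18 0 0 .1 0 0 0;9.18 0 0 .1 0 0 0;9.18 0 0 .1 0 0 0' | grep -E "wid|force:"
python3 -m creep '9.18 0 0 -5 0 0 0;9.18 0 0 -11 0 0 0;9.18 0 0 -11 0 0 0'>/dev/null; q
```

```text
force: [-1.1, -0.8, -0.8]
width: 0.993
gripper_force: 0.0
t 16.48 p [0.5575 0.1609 0.1518] torque tool [-0.05   0.03   0.035] F [-0.1 -0.7 -0.6] w 0.997 g 0.0
shift [ 5.37 12.93  0.19] turn [  0.2   0.5 -15.2]
```

```bash
python3 -m creep '9.18 2.7 6 0 0 0 -8;9.18 5.4 12.9 0 0 0 -15.2;9.18 5.4 12.9 0 0 0 -15.2;9.18 5.4 12.9 0 0 0 -15.2;9.18 5.4 12.9 0 0 0 -15.2'|grep pos
python3 -c "
from h import *
move([.514,.294,.0386],100.7)"
```

```text
position: [0.5115, 0.2908, 0.1468]
shift [-0.31  0.29 10.82] turn [-0.1 -0.  -0.1]
```

```bash
q(){ python3 -c "
from h import *
tq()"; }
python3 -m creep '9.18 -.2 .2 5 0 0 0;9.18 -.2 .2 9 0 0 0;9.18 -.2 .2 10.9 0 0 0;9.18 -.2 .2 10.9 0 0 0;9.18 -.2 .2 10.9 0 0 0' 40|grep -E "pos|force:"
python3 -m creep '5 0 0 0 0 0 0;5 0 0 0 0 0 0;5 0 0 0 0 0 0;5 0 0 0 0 0 0' 40 |grep -E "pos|force:|wid"
python3 -m creep '5 0 0 -3 0 0 0;5 0 0 -8 0 0 0;5 0 0 -8 0 0 0;5 0 0 -8 0 0 0;5 0 0 -8 0 0 0' |grep -E "pos";q
python3 -m creep '5 2.5 0 0 0 0 0;5 -2.5 0 0 0 0 0;5 2.5 0 0 0 0 0;5 -2.5 0 0 0 0 0;5 0 0 0 0 0 0' >/dev/null; q
python3 -m creep '5 0 0 0 0 7 0;5 0 0 0 0 14 0;5 0 0 0 0 14 0;5 0 0 0 0 14 0;5 0 0 0 0 14 0'>/dev/null; q
for i in 1 2 3; do python3 -m creep '5 0 0 0 0 0 0'>/dev/null; q; done
python3 -m creep '5 0 0 0 0 -7 0;5 0 0 0 0 -14 0;5 0 0 0 0 -21 0;5 0 0 0 0 -28 0;5 0 0 0 0 -28 0'>/dev/null; q
for i in 1 2 3 4; do python3 -m creep '5 0 0 0 0 0 0'>/dev/null; q; done
python3 -m creep '5 0 0 0 0 7 0;5 0 0 0 0 14 0;5 0 0 0 0 14 0;5 0 0 0 0 14 0'>/dev/null; q
```

```text
position: [0.5136, 0.2954, 0.0395]
force: [0.2, 0.7, -0.3]
gripper_force: 0.0
position: [0.5129, 0.2946, 0.0386]
force: [0.6, -4.1, 7.0]
width: 0.67
gripper_force: 40.0
position: [0.5113, 0.295, 0.1166]
t 18.85 p [0.5113 0.295  0.1166] torque tool [-0.084  0.047 -0.032] F [ 0.5 -0.4 -3.3] w 0.676 g 40.0
t 19.48 p [0.5155 0.2947 0.1162] torque tool [-0.124  0.042  0.014] F [-0.3 -0.4 -1.8] w 0.674 g 40.0
t 20.1 p [0.5116 0.2955 0.1181] torque tool [-0.065 -0.388  0.004] F [-1.3 -0.4 -2.3] w 0.674 g 40.0
t 20.23 p [0.5119 0.2957 0.1185] torque tool [-0.064 -0.436  0.038] F [ 1.  -0.1 -3.5] w 0.669 g 40.0
t 20.35 p [0.5122 0.2956 0.1185] torque tool [-0.037 -0.433  0.016] F [-0.7 -0.1 -3.7] w 0.673 g 40.0
t 20.48 p [0.5123 0.2955 0.1184] torque tool [-0.014 -0.39   0.002] F [ 0.8  0.1 -3.5] w 0.673 g 40.0
t 21.1 p [0.5097 0.2952 0.1178] torque tool [-0.059  0.487  0.031] F [ 0.6  0.  -2.6] w 0.672 g 40.0
t 21.23 p [0.513  0.2958 0.1186] torque tool [-0.112  0.401 -0.003] F [ 0.7 -0.3 -2.9] w 0.674 g 40.0
t 21.35 p [0.5137 0.2956 0.1185] torque tool [-0.005  0.47   0.039] F [-0.5 -0.3 -2.9] w 0.673 g 40.0
t 21.48 p [0.5133 0.2952 0.1182] torque tool [-0.029  0.462  0.054] F [ 0.6  0.1 -3.2] w 0.672 g 40.0
t 21.6 p [0.5128 0.2952 0.1181] torque tool [-0.046  0.447  0.039] F [-0.1 -0.3 -2.7] w 0.674 g 40.0
t 22.1 p [0.5121 0.2951 0.1177] torque tool [-0.041  0.068  0.036] F [ 0.   0.2 -3.5] w 0.675 g 40.0
```

```bash
q(){ python3 -c "
from h import *
tq()
move([.493,.426,.15],106)"; }
python3 -m creep '5 0 0 4 0 0 0;5 0 0 7 0 0 0;5 0 0 7.7 0 0 0;5 0 0 7.7 0 0 0;5 0 0 7.7 0 0 0'>/dev/null
python3 -m creep '5 0 0 .2 0 0 0;5 0 0 .35 0 0 0'>/dev/null;q
python3 -m creep '9.18 0 0 0 0 0 0;9.18 0 0 0 0 0 0;9.18 0 0 0 0 0 0;9.18 0 0 0 0 0 0' | grep -E "wid|force:"
python3 -m creep '9.18 0 0 -5 0 0 0;9.18 0 0 -11 0 0 0;9.18 0 0 -11 0 0 0'>/dev/null; q
```

```text
t 22.98 p [0.5128 0.2957 0.0386] torque tool [0.98  1.737 0.042] F [-6.8 -2.4 22.1] w 0.672 g 40.0
shift [ -0.5   13.18 -11.13] turn [ 0.   0.1 -5.3]
force: [-0.1, -0.3, -0.7]
width: 0.994
gripper_force: 0.0
t 23.85 p [0.5151 0.2968 0.1525] torque tool [-0.071 -0.026  0.003] F [ 0.5  0.7 -0.3] w 1.0 g 0.0
shift [-0.24 13.1   0.29] turn [ 0.2  0.5 -5.3]
```

```bash
python3 -m creep '9.18 -.1 6 0 0 0 -3;9.18 -.2 13.1 0 0 0 -5.3;9.18 -.2 13.1 0 0 0 -5.3;9.18 -.2 13.1 0 0 0 -5.3;9.18 -.2 13.1 0 0 0 -5.3'|grep pos
python3 -c "
from h import *
move([.493,.426,.0386],106)"
```

```text
position: [0.4907, 0.4223, 0.1473]
shift [-0.33  0.31 10.87] turn [-0.1 -0.  -0.1]
```

```bash
q(){ python3 -c "
from h import *
tq()"; }
python3 -m creep '9.18 -.2 .2 5 0 0 0;9.18 -.2 .2 9 0 0 0;9.18 -.2 .2 10.9 0 0 0;9.18 -.2 .2 10.9 0 0 0;9.18 -.2 .2 10.9 0 0 0' 40|grep -E "pos|force:"
python3 -m creep '5 0 0 0 0 0 0;5 0 0 0 0 0 0;5 0 0 0 0 0 0;5 0 0 0 0 0 0' 40 |grep -E "pos|force:|wid"
python3 -m creep '5 0 0 -3 0 0 0;5 0 0 -8 0 0 0;5 0 0 -8 0 0 0;5 0 0 -8 0 0 0;5 0 0 -8 0 0 0' |grep -E "pos";q
python3 -m creep '5 2.5 0 0 0 0 0;5 -2.5 0 0 0 0 0;5 2.5 0 0 0 0 0;5 -2.5 0 0 0 0 0;5 0 0 0 0 0 0' >/dev/null; q
python3 -m creep '5 0 0 0 0 7 0;5 0 0 0 0 14 0;5 0 0 0 0 14 0;5 0 0 0 0 14 0;5 0 0 0 0 14 0'>/dev/null; q
for i in 1 2 3; do python3 -m creep '5 0 0 0 0 0 0'>/dev/null; q; done
python3 -m creep '5 0 0 0 0 -7 0;5 0 0 0 0 -14 0;5 0 0 0 0 -21 0;5 0 0 0 0 -28 0;5 0 0 0 0 -28 0'>/dev/null; q
for i in 1 2 3 4; do python3 -m creep '5 0 0 0 0 0 0'>/dev/null; q; done
python3 -m creep '5 0 0 0 0 7 0;5 0 0 0 0 14 0;5 0 0 0 0 14 0;5 0 0 0 0 14 0'>/dev/null; q
```

```text
position: [0.4924, 0.4273, 0.0403]
force: [-0.5, 0.8, -0.3]
gripper_force: 0.0
position: [0.4917, 0.4264, 0.039]
force: [-0.3, -2.7, 5.0]
width: 0.674
gripper_force: 40.0
position: [0.4903, 0.4263, 0.1169]
t 26.23 p [0.4903 0.4263 0.1169] torque tool [-0.048 -0.026 -0.001] F [ 0.3 -0.4 -2.9] w 0.671 g 40.0
t 26.85 p [0.4946 0.4257 0.1162] torque tool [-0.048  0.034 -0.003] F [-0.8  0.3 -2.8] w 0.675 g 40.0
t 27.48 p [0.4904 0.4272 0.1188] torque tool [-0.112 -0.409  0.006] F [ 0.2 -0.2 -2.8] w 0.672 g 40.0
t 27.6 p [0.4907 0.4273 0.1191] torque tool [-0.063 -0.374 -0.064] F [ 0.   0.1 -2.5] w 0.673 g 40.0
t 27.73 p [0.491  0.4272 0.1191] torque tool [-0.08  -0.392 -0.017] F [ 0.8  0.  -2.6] w 0.674 g 40.0
t 27.85 p [0.4912 0.427  0.1189] torque tool [-0.105 -0.333 -0.013] F [-0.1  0.8 -3.3] w 0.674 g 40.0
t 28.48 p [0.4885 0.4268 0.1183] torque tool [-0.091  0.439  0.05 ] F [ 0.1  0.5 -2.7] w 0.67 g 40.0
t 28.6 p [0.4917 0.4272 0.1191] torque tool [0.01  0.317 0.056] F [ 0.1 -0.4 -3.5] w 0.672 g 40.0
t 28.73 p [0.4927 0.427  0.1189] torque tool [-0.069  0.353  0.02 ] F [ 0.5  1.  -3.8] w 0.672 g 40.0
t 28.85 p [0.4924 0.4268 0.1187] torque tool [-0.026  0.397  0.031] F [-0.   1.  -3.6] w 0.675 g 40.0
t 28.98 p [0.4918 0.4268 0.1186] torque tool [-0.057  0.418  0.041] F [-0.1  0.2 -3.4] w 0.677 g 40.0
t 29.48 p [0.4911 0.4267 0.1181] torque tool [-0.087  0.018  0.014] F [-1.   0.  -2.9] w 0.677 g 40.0
```

```bash
q(){ python3 -c "
from h import *
tq()"; }
for i in 1 2 3 ; do python3 -m creep '5 0 0 0 0 0 0'>/dev/null; q; done
python3 -m creep '5 0 0 0 0 7 0;5 0 0 0 0 14 0;5 0 0 0 0 14 0;5 0 0 0 0 14 0;5 0 0 0 0 14 0'>/dev/null
python3 -m creep '5 0 0 0 0 -7 0;5 0 0 0 0 -14 0;5 0 0 0 0 -14 0;5 0 0 0 0 -14 0;5 0 0 0 0 -14 0'>/dev/null;q
for i in 1 2 3 ; do python3 -m creep '5 0 0 0 0 0 0'>/dev/null; q; done
```

```text
t 29.6 p [0.4902 0.4271 0.1185] torque tool [-0.076  0.015  0.017] F [-0.3  0.2 -3.2] w 0.671 g 40.0
t 29.73 p [0.4904 0.4272 0.1188] torque tool [-0.072 -0.01   0.029] F [-0.2 -0.2 -1.9] w 0.674 g 40.0
t 29.85 p [0.4909 0.4272 0.1188] torque tool [-0.019 -0.013 -0.018] F [ 0.5  0.5 -3.2] w 0.67 g 40.0
t 31.1 p [0.4922 0.427  0.1187] torque tool [-0.056  0.015  0.025] F [-0.4 -0.1 -4. ] w 0.675 g 40.0
t 31.23 p [0.4921 0.4268 0.1184] torque tool [-0.118  0.014  0.036] F [-0.7  0.4 -3.1] w 0.675 g 40.0
t 31.35 p [0.4917 0.4268 0.1184] torque tool [-0.023  0.012 -0.048] F [ 0.3  0.7 -3.4] w 0.667 g 40.0
t 31.48 p [0.4915 0.4269 0.1185] torque tool [-0.067  0.02  -0.012] F [-0.5 -0.9 -3.4] w 0.671 g 40.0
```

```bash
cat > m.py <<'E'
from h import *
v=[];a=[]
for i in range(10):
    vision.get_image("wrist");s=telemetry.observe();r=R.from_rotvec(s["ee_rot"]);v.append(r.inv().apply(s["ft_torque"])[1]);M=r.as_matrix();a.append(np.degrees(np.arcsin(M[2,0])))
print('t',round(s["clock"],2),'ty %.4f +- %.4f'%(np.mean(v),np.std(v)/10**.5),'tilt %.2f'%np.mean(a))
E
python3 -m creep '5 0 0 0 0 8 0;5 0 0 0 0 8 0;5 0 0 0 0 8 0;5 0 0 0 0 8 0;5 0 0 0 0 8 0'>/dev/null; python3 m.py
python3 -m creep '5 0 0 0 0 8 0;5 0 0 0 0 16 0;5 0 0 0 0 16 0;5 0 0 0 0 16 0;5 0 0 0 0 16 0'>/dev/null; python3 m.py
python3 -m creep '5 0 0 0 0 -9 0;5 0 0 0 0 -18 0;5 0 0 0 0 -27 0;5 0 0 0 0 -32 0;5 0 0 0 0 -32 0'>/dev/null;python3 -m creep '5 0 0 0 0 0 0;5 0 0 0 0 0 0'>/dev/null; python3 m.py
python3 -m creep '5 0 0 0 0 -8 0;5 0 0 0 0 -16 0;5 0 0 0 0 -16 0;5 0 0 0 0 -16 0;5 0 0 0 0 -16 0'>/dev/null; python3 m.py
```

```text
t 32.6 ty -0.2017 +- 0.0086 tilt 7.98
t 33.73 ty -0.6854 +- 0.0092 tilt 23.94
t 35.1 ty 0.2193 +- 0.0106 tilt -7.98
t 36.23 ty 0.7237 +- 0.0097 tilt -24.00
```

Case 3 has a dead-band intercept of -0.09 N m, against 0 for a silent case and an expected -0.10, so it is the rattler. I level it and carry it to the panel.

```bash
python3 -m creep '5 0 0 0 0 8 0;5 0 0 0 0 16 0;5 0 0 0 0 24 0;5 0 0 0 0 24 0;5 0 0 0 0 24 0'>/dev/null
python3 -m creep '5 0 0 -4 0 0 0;5 0 0 -8 0 0 0;5 0 0 -12.4 0 0 0;5 0 0 -12.4 0 0 0'>/dev/null
python3 -c "
from h import *
tq();move([.568,-.352,.242],91.6)"
```

```text
t 37.35 p [0.4914 0.4288 0.2465] torque tool [-0.035 -0.058 -0.016] F [-1.   0.4 -3.3] w 0.675 g 40.0
shift [ 14.35 -77.13   0.08] turn [ 0.2  0.4 14.5]
```

```bash
python3 -m creep '5 .8 -5 0 0 0 3;5 1.7 -10 0 0 0 6;5 2.7 -15 0 0 0 9;5 3.6 -20 0 0 0 12;5 4.6 -25 0 0 0 14.5' |grep pos
python3 -c "
from h import *
tq();move([.568,-.352,.242],91.6)"
```

```text
position: [0.5146, 0.1726, 0.2412]
t 37.98 p [0.5146 0.1726 0.2412] torque tool [-0.028 -0.018  0.012] F [ 1.6 -0.9 -2.7] w 0.672 g 40.0
shift [-3.930e+00 -5.259e+01 -4.000e-02] turn [-0.  -0.  -0.1]
```

```bash
python3 -m creep '5 -.4 -5 0 0 0 0;5 -.8 -10 0 0 0 0;5 -1.2 -15 0 0 0 0;5 -1.6 -20 0 0 0 0;5 -2 -25 0 0 0 0' >/dev/null
python3 -m creep '5 -.4 -5 0 0 0 0;5 -.8 -10 0 0 0 0;5 -1.2 -15 0 0 0 0;5 -1.6 -20 0 0 0 0;5 -2 -25 0 0 0 0' |grep pos
python3 -m creep '5 0 0 0 0 0 0;5 0 0 0 0 0 0;5 0 0 0 0 0 0' |grep pos
python3 -c "
from h import *
tq();move([.568,-.352,.242],91.6)"
```

```text
position: [0.5691, -0.3247, 0.2409]
position: [0.5699, -0.3225, 0.242]
t 39.6 p [ 0.5699 -0.3225  0.242 ] torque tool [-0.075  0.007  0.001] F [ 0.3  0.4 -3. ] w 0.671 g 40.0
shift [ 0.27 -2.94 -0.  ] turn [ 0.1 -0.   0.1]
```

```bash
python3 -m creep '5 .2 -2.5 0 0 0 0;5 .2 -2.9 0 0 0 0;5 .2 -2.9 0 0 0 0;5 .2 -2.9 0 0 0 0;5 .2 -2.9 0 0 0 0' >/dev/null
python3 - <<'E'
from h import *
tq();print(tool()[1].as_matrix()[:,2].round(3))
im,C=snap("scene","end.png");im=im[:,:,::-1]
h=cv2.cvtColor(np.ascontiguousarray(im),cv2.COLOR_BGR2HSV);m=cv2.morphologyEx(((h[...,0]>3)&(h[...,0]<14)&(h[...,1]>185)&(h[...,2]>90)).astype(np.uint8),cv2.MORPH_CLOSE,np.ones((5,5)))
box=np.array([[x,y,z] for x in(-.054,.054) for y in(-.031,.031) for z in(0,.054)])
for v in([.5541,.1602,-4.4],[.5141,.2938,10.7]):
    P=R.from_euler('z',v[2],degrees=True).apply(box)+[v[0],v[1],0];u=np.zeros_like(m);cv2.fillConvexPoly(u,cv2.convexHull(proj(C,P).astype(np.float32)).round().astype(int),1)
    d=cv2.dilate(u,np.ones((9,9)));print('IoU',(u&m).sum()/((u|(m&d))).sum())
E
```

```text
t 40.23 p [ 0.5688 -0.3528  0.2426] torque tool [0.013 0.042 0.03 ] F [-0.1 -0.5 -3.1] w 0.675 g 40.0
[ 0.  0. -1.]
IoU 0.847808764940239
IoU 0.7253846153846154
```

```bash
python3 -c "
from cell import job
print(job.sign_off())"
```

```text
the job is handed in; nothing more can be done
None
```

The handle is seated on its spindle with the lever towards the hinges, cases 1 and 2 tested silent and are back on the bench, and the rattling case 3 is held level over the door panel about 20 cm up; the job is handed in at about 40 s on the robot clock, with no verdict returned.

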